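# Seat the flat stake in the stake holder

### The arm

A 6-joint arm with a two-finger parallel gripper is mounted at the origin on the work surface. World frame = base frame: x ahead of the robot, y to its left, z up, the work surface at z = 0. Lengths are in mm, angles in rad, forces in N, time in s.
With the tool pointing down it reaches from about 275 to 850 mm from the base axis. Payload 19 kg.
Tool frame: the origin (TCP) lies on the centre line of the jaws, within the pads' length; the fingertips stand 8 mm ahead of it and the grasp point (between the pads) lies 11 mm behind it; x points along the fingers, z is the direction in which the jaws open and shut, and the axes are right-handed (so a half turn about x gives the same grasp; the last joint's range is limited). The gripper opens to 85 mm and grips with 20 to 120 N. Pads are 22 mm wide; open, the fingers measure 114 mm over their backs; the gripper's body (76 mm by 85 mm) begins 54 mm behind the grasp point. The pads swing forward as they close: fully open they stand 13 mm farther back than shut.
Start: joints at [-1.24, 0.15, 1.437, -0, 1.554, -0.134], TCP at [257.711, -513.981, 239.267] pointing down, gripper open.
Joint ranges: [-2.8, 2.8], [-0.68, 2.1], [0.12, 2.68], [-1.39, 4.53], [0.16, 2.79], [-2.81, 2.81]. Speed limits (rad/s): [1.89, 1.89, 2.22, 3.01, 3.01, 3.01].

### API

Orientations are given as a 3x3 rotation matrix whose columns are the frame's x, y, z axes.
In Python, from plant import monitor, get_image, manip gives the robot as it stands.
- The arm moves only by the tool step_arm, never from a script. Its argument "deltas" is one flat list of numbers, 6 for each row, row after row: the shift along the tool's x, y, z in cm, then the turn, a rotation vector about the tool's x, y, z in rad. In form: [x, y, z, wx, wy, wz, x, y, z, wx, wy, wz, ...]. A call has 1 to 5 rows; each row is the pose to reach, as a shift and turn from the pose commanded when the call began, along the tool's axes at that moment; what a row does not reach only later rows make up. A row lasts 1/10 s, in which the tool goes at most 50 mm and 8.59 degrees, less where a joint would pass 70% of its speed; a pose out of reach is approached as far as the arm can. A call with a gripper value outside its range is refused whole. "hand" is the gripper's target within -1 to 1 (fully open at 1, half-way at 0, shut at -1), set as the call begins (left out, the last holds). The fingers move at their own pace and stop on an object; "force" is the grip in N (left out, the last holds). Time passes only in rows, so rows that repeat a pose let the fingers close. It gives the time, the measured TCP pose, the force and the opening at its end, in the units of the state.
- monitor.get_state(): the state, without advancing time (a new reading comes with each control period).
- get_image(name): name is "scene" or "top" or "wrist"; returns a dict with "image" (480x640x3 uint8, red, green, blue), "mtx" (3x3 intrinsics, pixels), "R" (3x3) and "t" (3): a world point X has camera coordinates R X + t. Camera axes: x right, y down, z forward; pixel columns grow to the right and rows downward; lengths in mm; the calibration is good to about 2 mm. A picture is of the moment at which its call begins. There is no depth.
- manip.hand_in(): hands the job in, once; it reports no verdict.
The state is a dict: "time_s": time; "q": joint angles; "joint_velocities": joint speeds; "joint_efforts": joint torques, N m; "position": TCP position; "tool_rot": TCP orientation; "ft_force": force on the tool from outside, world axes, zero at the start; "torque": the same for the moment, N m; "grip_width": opening from 0.0 (shut) to 1.0 (fully open).
Only numpy, scipy, OpenCV 4.12 (cv2) and the standard library are available. Lean on these libraries where they do the work, as an engineer would, in place of code of your own. Each camera call takes 0.05 s, during which the arm holds its last target. There are 200 camera calls.

### The job

Take the flat, block-headed stake out of the dark wooden rack, stand it in the small pale wooden rest block and let go of it there, so that you can take it again by its two ends. Then find the socket of the steel holder with the stake's shank and press it straight down until the head sits fully home between the two cheeks, and let go. Leave the domed stake, the hammer and the jar where they are.

Things in the scene. Friction and masses are not known exactly. Their poses are not given: they have to be found in the camera images.
- stake_head (a point): Centre of the head of the flat stake (loose, steel, about 350 g). The head is a plain block 50 mm long (x), 24 mm wide (y), 34 mm tall (z, up); from the middle of its underside stands a round shank, 16 mm in diameter, 24 mm long, with a sharp-edged flat foot. This point is 17 mm below the head's top and 41 mm above the foot. Turned half round it is the same.
- stake_foot (a point): Centre of the flat foot of the flat stake's shank (16 mm diameter), 41 mm straight below the centre of the head. Same axes as the head.
- rack_mid (a point): Dark wooden rack, fixed, 90 (x) by 190 mm (y), 36 mm high; point: middle of its top face. Two bays, at y = +-45 mm, each a 22 mm hole 30 mm deep; the flat stake hangs in either, head on the top face, long axis along the rack's x. Stops (26 mm wide, 34 mm tall as the head) stand 5 mm off both head ends, so here it can be taken only across its 24 mm width.
- rest_mouth (a point): Pale wooden rest block, fixed: 44 by 44 mm, 36 mm high, free all round. Point: middle of its top face, at the mouth of a roomy upright blind hole 22 mm in diameter and 30 mm deep, in which the shank stands loosely, the head resting on the top face. x, y along its sides, z up.
- socket_mouth (a point): Centre of the mouth of the steel holder's socket, in its block's top face, 38 mm above the bench, z up: an upright round blind hole without chamfer, 17 mm in diameter, 28 mm deep. The head goes in with its long axis along this x, either way round; fully home its underside rests on the top face, its centre 17 mm above this point and the foot 24 mm below.
- holder: The steel holder, fixed; origin under its centre, same axes as the socket. Block 46 (x) by 60 mm (y), 38 mm high; 10 mm high flange out to 57 mm either side along x. Two cheeks, 30 mm long (x), 10 mm thick, 46 mm tall above the top face, flank the socket, 32 mm apart. The head's ends stand 10 mm out past the cheeks: here it can be taken only by its ends, 50 mm across.
- dome_head (a point): Centre of the head of the domed stake (loose, steel, round head 30 mm in diameter and 34 mm tall with a domed top, same shank) standing in the other bay of the rack. Leave it alone.
- hammer: A hammer, 240 mm long, lying on the bench at the far side. Leave it alone.
- jar: A closed brown glass jar, 60 mm in diameter and 75 mm tall, standing on the bench; origin at the centre of its underside. Leave it alone.
Mind the look-alikes: they are no part of the job. There is more than one size of the holder; the job needs the largest.

How it is judged (in metres and radians):
On the way:
1. the flat stake stands in the rest block, let go (z of stake_foot in the frame of rest_mouth below -0.018 m and horizontal distance between stake_foot and rest_mouth below 0.008 m and contact force between the fingers and stake below 0.1 N), for 0.2 s.
At the end, for the whole second after the job is handed in: The flat stake, after standing free in the rest block, is home in the socket: foot at least 22 mm below the mouth (24 mm is home), within 3 mm of its axis, upright within 0.06 rad, long axis along the holder's x within 0.4 rad, let go and at rest (z of stake_foot in the frame of socket_mouth below -0.022 m and horizontal distance between stake_foot and socket_mouth below 0.003 m and angle between stake_head's own z axis and vertical below 0.06 rad and angle between the x axis of stake_head and the x axis of socket_mouth, either way round below 0.4 rad and linear speed of stake below 0.02 m/s); the robot touches nothing.
It fails at once if the domed stake is disturbed (moved over 20 mm) (distance of dome_head from where it was at the start of the episode above 0.02 m).
It fails at once if the hammer is moved over 30 mm (distance of hammer from where it was at the start of the episode above 0.03 m).
It fails at once if the jar is moved over 30 mm (distance of jar from where it was at the start of the episode above 0.03 m).
It also fails if it takes over 67 s, if anything falls off the work surface, if the arm or the gripper's body presses on something with over 40 N, if the wrist force passes 120 N, or if a joint passes its speed limit or range.

## Working session

There is one attempt and no reset: what is moved stays moved. The work goes in short steps, Python scripts to look and compute and a tool call to move; the robot and the scene stay as the last step left them, time stands still between calls to the robot, and variables do not carry over. Pictures are saved under pics/ and viewed, about 8 in all and at most 12, crops included, and the job is handed in when it is done.

Besides the shell and the picture viewer there is one more tool, called after "Call:" as name(argument=value, ...) on one line, values as JSON. step_arm: Moves the arm, as the interface text tells. Its arguments: {"type":"object","properties":{"deltas":{"type":"array"},"hand":{"type":"number"},"force":{"type":"number"}},"required":["deltas"]}

```bash
mkdir -p pics; cat > h.py <<'E'
from plant import monitor, get_image, manip
import numpy as np, cv2, json, pickle
def snap(n,f):
    d=get_image(n); pickle.dump(d,open(f'pics/{f}.pkl','wb')); cv2.imwrite(f'pics/{f}.png',d['image'][:,:,::-1]); return d
def load(f): return pickle.load(open(f'pics/{f}.pkl','rb'))
def ray(d,uv,z):
    K,R,t=map(np.array,(d['mtx'],d['R'],d['t'])); c=-R.T@t
    r=R.T@np.linalg.inv(K)@np.array([uv[0],uv[1],1.]); return c+r*(z-c[2])/r[2]
def proj(d,X):
    p=np.array(d['mtx'])@(np.array(d['R'])@np.array(X,float)+np.array(d['t'])); return p[:2]/p[2]
E
python3 - <<'E'
from h import *
a=snap('top','top0');b=snap('scene','scene0')
for d in(a,b): print(np.array(d['mtx']).round(1).tolist(),np.array(d['R']).round(3).tolist(),(-np.array(d['R']).T@np.array(d['t'])).round(0))
print(monitor.get_state())
E
```

```text
[[445.9, 0.0, 317.6], [0.0, 445.9, 233.0], [0.0, 0.0, 1.0]] [[0.031, -0.999, 0.025], [-0.995, -0.033, -0.098], [0.099, -0.022, -0.995]] [497. -21. 966.]
[[444.0, 0.0, 323.8], [0.0, 444.0, 239.1], [0.0, 0.0, 1.0]] [[-0.75, 0.661, 0.01], [0.491, 0.567, -0.662], [-0.444, -0.492, -0.749]] [916. 358. 649.]
{'time_s': 0.1, 'q': array([-1.23999639e+00,  1.50916645e-01,  1.43793337e+00, -8.18724643e-06,
        1.55379474e+00, -1.33989903e-01]), 'joint_velocities': array([-0.00016484, -0.00078748, -0.00240258,  0.00047816,  0.00086713,
       -0.00082322]), 'joint_efforts': array([ 4.48185121e-03, -7.14383197e+01, -5.71796572e+01, -3.50331220e-04,
        7.08475258e-03,  3.43960960e-05]), 'position': array([ 257.65334797, -513.81416586,  238.76357568]), 'tool_rot': array([[-3.49462037e-04,  8.93915745e-01,  4.48234892e-01],
       [ 9.92393561e-04,  4.48235008e-01, -8.93915204e-01],
       [-9.99999447e-01,  1.32435992e-04, -1.04375735e-03]]), 'ft_force': array([ 0.47313654, -0.04187687,  0.72976584]), 'torque': array([0.01617471, 0.0365077 , 0.01075693]), 'grip_width': 0.9973744049560443}
```

View pics/top0.png

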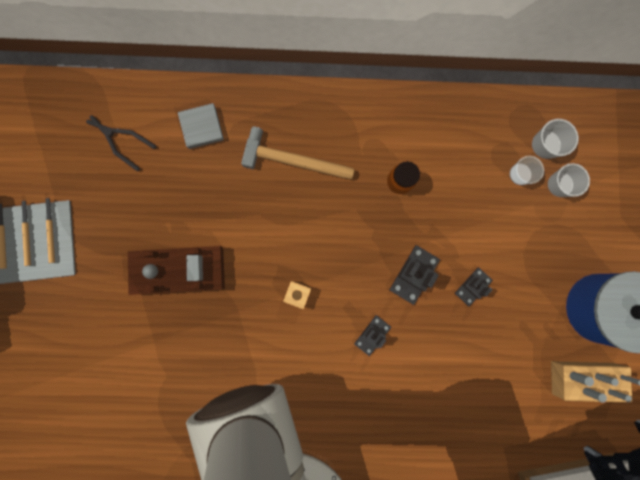

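View pics/scene0.png

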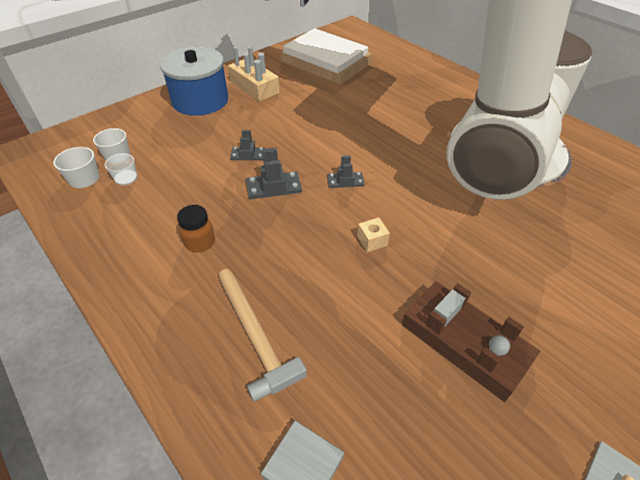

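The top view shows the rack at about (177,270), with the flat stake at (194,267) and the dome at (150,271). The rest is at (297,295), the large holder at (415,274) and the jar at (405,177). I'll enlarge the three places that matter.

```bash
python3 - <<'E'
from h import *
a=load('top0')['image'][:,:,::-1]
cs=[a[235:305,120:240],a[235:320,270:450]]
r=[cv2.resize(c,None,fx=s,fy=s,interpolation=cv2.INTER_CUBIC) for c,s in zip(cs,(4.4,4.4))]
W=max(x.shape[1] for x in r)
cv2.imwrite('pics/c.png',np.vstack([cv2.copyMakeBorder(x,0,0,0,W-x.shape[1],cv2.BORDER_CONSTANT) for x in r])[:600])
print([x.shape for x in r])
d=load('top0')
for n,uv,z in(('stake',(194,267),70),('dome',(150,271),70),('rest',(297,294.5),36),('holderflange',(415,275),10),('jar',(406,174),75)):print(n,ray(d,uv,z).round(1))
E
```

```text
[(308, 528, 3), (374, 792, 3)]
stake [510.1 202.6  70. ]
dome [499.5 288.9  70. ]
rest [460.7  -3.4  36. ]
holderflange [ 508.8 -254.5   10. ]
jar [ 713.2 -218.2   75. ]
```

View pics/c.png

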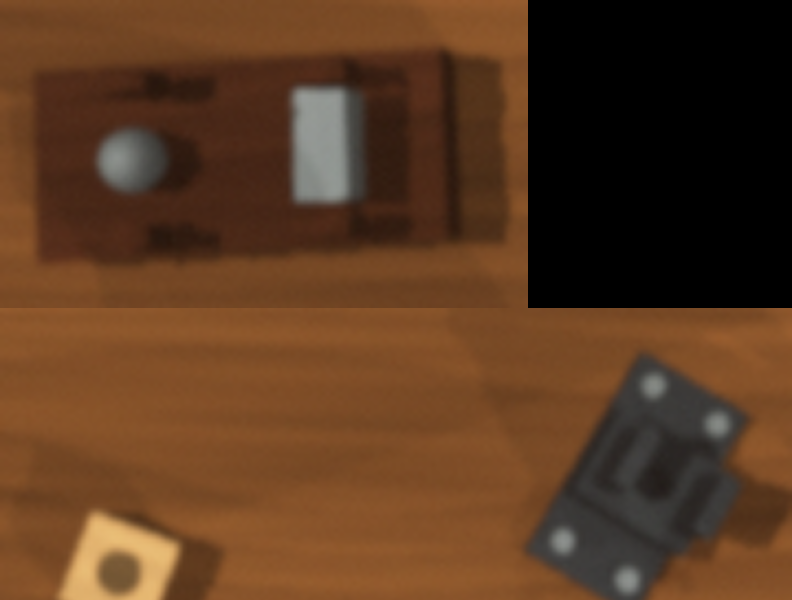

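Readings from the crops:
- **Stake head:** its top face is centred at about (192.8,268).
- **Rest hole:** (297,295.2).
- **Holder bolts:** (418.4,252.5), (433,261.4), (397.7,288) and (412.5,296.8).

```bash
python3 - <<'E'
from h import *
d=load('top0')
p=lambda u,v,z,o=235,x0=120:ray(d,(x0+u/4.4,o+v/4.4),z)
deg=lambda v:np.degrees(np.arctan2(v[1],v[0]))
rc=[p(*c,36) for c in((36,72),(445,50),(455,240),(38,262))]
print('rack',np.round(rc,0)[:,:2].tolist(),np.mean(rc,0).round(1),[deg(rc[0]-rc[1]),deg(rc[3]-rc[2])])
sc=[p(*c,70) for c in((292,87),(348,87),(350,203),(293,203))]
print('stake',np.mean(sc,0).round(1),deg(sc[0]-sc[3]),deg(sc[1]-sc[2]),[np.linalg.norm(sc[i]-sc[i-1]).round(1) for i in range(4)])
b=[p(u,v-308,12,x0=270) for u,v in((653,385),(717,424),(562,541),(627,580))]
print('holder',np.mean(b,0).round(1),deg(b[0]-b[2]),deg(b[1]-b[3]),np.linalg.norm(b[0]-b[2]))
f=[p(u,v-308,10,x0=270) for u,v in((641,352),(748,415),(527,550))]
print('flange',deg(f[0]-f[2]),np.linalg.norm(f[0]-f[2]),np.linalg.norm(f[0]-f[1]),((f[1]+f[2])/2).round(1))
r=[p(u,v-308,36,x0=270) for u,v in((119,573),(95,511),(181,546))]
print('rest',r[0].round(1),deg(r[1]-r[2]),np.linalg.norm(r[1]-r[2]))
E
```

```text
rack [[539.0, 348.0], [555.0, 158.0], [466.0, 148.0], [450.0, 341.0]] [502.5 248.6  36. ] [np.float64(94.98601232330113), np.float64(94.75826428806342)]
stake [508.2 204.7  70. ] 3.919457744416602 4.251359284326064 [np.float64(52.3), np.float64(25.2), np.float64(52.4), np.float64(25.5)]
holder [ 509.7 -254.9   12. ] -29.53439140976896 -29.47588613043318 88.7021304760487
flange -29.139400048155302 112.46341987672527 60.56114643733309 [ 509.7 -254.5   10. ]
rest [459.2  -3.6  36. ] 69.76448407808223 43.69379196709775
```

```bash
cat >> h.py <<'E'
from scipy.spatial.transform import Rotation as Ro
def Rt(yaw):
    y=np.radians(yaw); z=np.array([np.cos(y),np.sin(y),0]); x=np.array([0,0,-1.]); return np.c_[x,np.cross(z,x),z]
def plan(pos,yaw):
    s=monitor.get_state(); R=np.array(s['tool_rot']); 
    print((R.T@(np.array(pos)-s['position'])/10).round(3), Ro.from_matrix(R.T@Rt(yaw)).as_rotvec().round(4),'t',s['time_s'],np.round(s['position'],1))
E
python3 -c "
from h import *
plan((507,204,200),-85.2)"
```

```text
[  3.939  54.464 -52.986] [ 3.81e-01 -1.10e-03  1.00e-04] t 0.1 [ 257.7 -513.8  238.8]
```

Call:
step_arm(deltas=[0, 3.4, -3.3, 0, 0, 0, 0, 6.8, -6.6, 0, 0, 0, 0, 10.2, -9.9, 0, 0, 0, 0, 13.6, -13.2, 0, 0, 0, 0, 13.6, -13.2, 0, 0, 0], hand=0.3)

```text
time_s: 0.6
position: [321.3, -331.0, 239.7]
tool_rot: [[0.001, 0.892, 0.451], [0.0, 0.451, -0.892], [-1.0, 0.001, -0.0]]
ft_force: [0.1, -0.9, 0.8]
grip_width: 0.648
```

Call:
step_arm(deltas=[0, 3.4, -3.3, 0, 0, 0, 0, 6.8, -6.6, 0, 0, 0, 0, 10.2, -9.9, 0, 0, 0, 0, 13.6, -13.2, 0, 0, 0, 0, 13.6, -13.2, 0, 0, 0])

```text
time_s: 1.1
position: [383.6, -151.9, 239.4]
tool_rot: [[0.001, 0.891, 0.453], [0.001, 0.453, -0.891], [-1.0, 0.001, -0.001]]
ft_force: [0.2, -1.4, -0.9]
grip_width: 0.646
```

Call:
step_arm(deltas=[0, 3.4, -3.3, 0, 0, 0, 0, 6.8, -6.6, 0, 0, 0, 0, 10.2, -9.9, 0, 0, 0, 0, 13.6, -13.2, 0, 0, 0, 0, 13.6, -13.2, 0, 0, 0])

```text
time_s: 1.6
position: [445.9, 26.8, 239.0]
tool_rot: [[-0.0, 0.892, 0.453], [0.001, 0.453, -0.892], [-1.0, 0.0, -0.001]]
ft_force: [0.2, -0.4, -1.0]
grip_width: 0.65
```

Call:
step_arm(deltas=[1, 3.4, -3.3, 0.1, 0, 0, 2, 6.8, -6.6, 0.2, 0, 0, 3, 10.2, -9.9, 0.3, 0, 0, 4, 13.6, -13.2, 0.38, 0, 0, 4, 13.6, -13.2, 0.38, 0, 0])

```text
time_s: 2.1
position: [508.0, 204.9, 196.9]
tool_rot: [[-0.003, 0.996, 0.084], [0.0, 0.084, -0.996], [-1.0, -0.003, -0.0]]
ft_force: [-0.3, -0.8, 0.1]
grip_width: 0.651
```

```bash
python3 -c "
from h import *
plan((507,204,200),-85.2)
d=snap('wrist','w1')
print(np.array(d['mtx'])[0,0],(-np.array(d['R']).T@np.array(d['t'])).round(0),proj(d,(507,204,70)))"
```

```text
[-0.31  -0.105  0.077] [ 0.0003 -0.0004  0.0031] t 2.1 [508.  204.9 196.9]
349.38767695188545 [579. 211. 331.] [324.91434812 233.01674941]
```

View pics/w1.png

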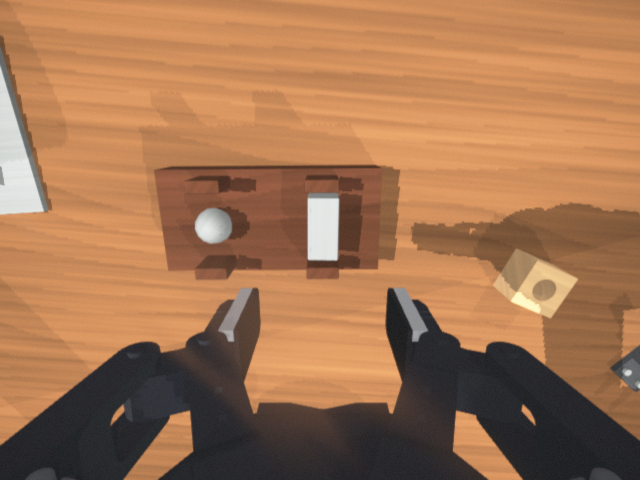

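The wrist view shows the stake's top face spanning (308–339, 196–260), with its centre at about (323.3,228).

```bash
python3 -c "
from h import *
d=load('w1');a=load('top0')
print(ray(d,(323.3,228),70),ray(d,(543.5,290),36),'top',ray(a,(192.8,268),70))
# triangulate stake centre
def tri(p):
  A=[]
  for c,uv in p:
    P=np.array(c['mtx'])@np.c_[np.array(c['R']),np.array(c['t'])]
    A+= [uv[0]*P[2]-P[0],uv[1]*P[2]-P[1]]
  v=np.linalg.svd(np.array(A))[2][-1];return v[:3]/v[3]
print(tri([(d,(323.3,228)),(a,(192.8,268))]))
plan((508.5,204.3,75),-85.2)"
```

```text
[510.89652765 205.58031308  70.        ] [460.10935035  -1.70995723  36.        ] top [508.05494835 204.88769625  70.        ]
[508.52746654 206.09572839  63.6681208 ]
[12.267  0.136 -0.139] [0.003  0.0004 0.0027] t 2.15 [507.6 202.9 197.7]
```

```bash
python3 -c "
from h import *
plan((509.5,205.2,49),-85.2)"
```

```text
[14.866  0.25  -0.221] [0.003  0.0004 0.0027] t 2.15 [507.6 202.9 197.7]
```

Call:
step_arm(deltas=[3, 0.25, -0.22, 0, 0, 0, 6, 0.25, -0.22, 0, 0, 0, 9, 0.25, -0.22, 0, 0, 0, 10.5, 0.25, -0.22, 0, 0, 0, 10.5, 0.25, -0.22, 0, 0, 0])

```text
time_s: 2.65
position: [508.9, 202.4, 92.5]
tool_rot: [[-0.003, 0.996, 0.084], [-0.001, 0.084, -0.996], [-1.0, -0.003, 0.001]]
ft_force: [-0.1, 0.1, 0.7]
grip_width: 0.651
```

Call:
step_arm(deltas=[1, 0, 0, 0, 0, 0, 2, 0, 0, 0, 0, 0, 3, 0, 0, 0, 0, 0, 4, 0, 0, 0, 0, 0, 4.3, 0, 0, 0, 0, 0])

```text
time_s: 3.15
position: [509.1, 204.1, 50.0]
tool_rot: [[-0.001, 0.996, 0.085], [-0.0, 0.085, -0.996], [-1.0, -0.001, 0.0]]
ft_force: [0.4, 0.1, 0.7]
grip_width: 0.65
```

Call:
step_arm(deltas=[0, 0, 0, 0, 0, 0, 0, 0, 0, 0, 0, 0])

```text
time_s: 3.35
position: [509.8, 204.4, 51.6]
tool_rot: [[0.0, 0.996, 0.085], [0.0, 0.085, -0.996], [-1.0, 0.0, -0.0]]
ft_force: [0.5, 0.7, 0.7]
grip_width: 0.649
```

Call:
step_arm(deltas=[0.2, 0, 0, 0, 0, 0, 0.2, 0, 0, 0, 0, 0, 0.2, 0, 0, 0, 0, 0, 0.2, 0, 0, 0, 0, 0, 0.2, 0, 0, 0, 0, 0], hand=-1, force=40)

```text
time_s: 3.85
position: [509.7, 204.3, 49.6]
tool_rot: [[0.0, 0.996, 0.085], [0.0, 0.085, -0.996], [-1.0, 0.0, -0.0]]
ft_force: [-0.3, -0.0, 3.1]
grip_width: 0.273
```

Call:
step_arm(deltas=[0, 0, 0, 0, 0, 0, 0, 0, 0, 0, 0, 0])

```text
time_s: 4.05
position: [509.8, 204.3, 49.6]
tool_rot: [[0.0, 0.996, 0.085], [0.0, 0.085, -0.996], [-1.0, 0.0, -0.0]]
ft_force: [-0.3, 0.5, 5.2]
grip_width: 0.274
```

Call:
step_arm(deltas=[-0.5, 0, 0, 0, 0, 0, -1.2, 0, 0, 0, 0, 0, -2, 0, 0, 0, 0, 0, -3, 0, 0, 0, 0, 0, -4, 0, 0, 0, 0, 0])

```text
time_s: 4.55
position: [509.7, 204.3, 90.4]
tool_rot: [[0.0, 0.996, 0.085], [0.0, 0.085, -0.996], [-1.0, 0.0, -0.0]]
ft_force: [-0.9, -0.9, -4.3]
grip_width: 0.278
```

Call:
step_arm(deltas=[-2, 0, 0, 0, 0, 0, -4, 0, 0, 0, 0, 0, -6, 0, 0, 0, 0, 0, -6, 0, 0, 0, 0, 0, -6, 0, 0, 0, 0, 0])

```text
time_s: 5.05
position: [509.6, 204.3, 149.3]
tool_rot: [[0.0, 0.996, 0.085], [0.0, 0.085, -0.996], [-1.0, 0.0, -0.0]]
ft_force: [-0.3, -0.3, -4.6]
grip_width: 0.271
```

```bash
python3 -c "
from h import *
for i in range(4):
  s=monitor.get_state(); print(s['time_s'],s['position'].round(2),s['grip_width'],s['ft_force'].round(1)); snap('wrist','w2')
plan((460,-3,150),-110)"
```

```text
5.05 [509.59 204.27 149.26] 0.27090278058861733 [-0.3 -0.3 -4.6]
5.1 [509.29 204.16 148.53] 0.2734104363833339 [-0.4  0.6 -4.3]
5.15 [509.14 204.12 148.22] 0.27306156969897244 [-1.  -0.8 -3.8]
5.2 [509.16 204.15 148.21] 0.2731416514880751 [ 0.6  0.1 -4.9]
[-0.16  -6.658 20.223] [0.4338 0.0005 0.0016] t 5.25 [509.2 204.1 148.3]
```

View pics/w2.png

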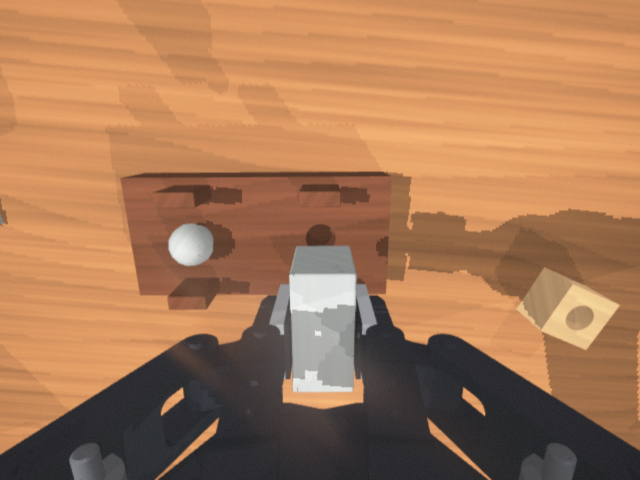

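The stake is held level. The head's top face spans rows 303–391 and columns 290–356, and the emptied bay hole is at about (320,236). The rest hole is at (579,318).

```bash
python3 -c "
from h import *
d=load('w2');s=monitor.get_state();p=s['position'];R=np.array(s['tool_rot'])
zt=p[2]+20.4
for c in((290,303),(356,303),(354,391),(294,391)): print((R.T@(ray(d,c,zt)-p)).round(1))
h=ray(d,(320,236),36);r=ray(d,(579,318),36);print('bay',h,'rest',r)
print('bay tool off',(R.T@(h-np.array([509.6,204.3,49.6]))).round(1))
"
```

```text
[-20.4  14.  -12.5]
[-20.4  14.   11.1]
[-20.4 -23.6  11.3]
[-20.4 -23.6 -12. ]
bay [509.88231189 207.02578452  36.        ] rest [460.06317943  -1.39200014  36.        ]
bay tool off [13.6  0.5 -2.7]
```

The measured head length, 38 mm, doesn't match the 50 mm given. I'll overlay the expected model on the picture to see whether the stake is tilted or hidden.

```bash
cat >> h.py <<'E'
def box(img,d,c,Rm,dims,col=(0,255,0),s=1,o=(0,0)):
    l,w,h=dims
    P=[[proj(d,np.array(c)+Rm@np.array([a*l/2,b*w/2,e*h/2])) for a,b in((1,1),(1,-1),(-1,-1),(-1,1))] for e in(1,-1)]
    for q in P: cv2.polylines(img,[np.int32((np.array(q)-o)*s)],True,col,1)
E
python3 - <<'E'
from h import *
s=monitor.get_state();p=s['position'];R=np.array(s['tool_rot'])
Rh=np.c_[R[:,1],R[:,2],[0,0,1]]
out=[]
b=snap('scene','s2')
for f in('w2','s2'):
    d=load(f); 
    c=p+[0,0,3.4]; u=proj(d,c); w=(110,110) if f=='w2' else (70,70)
    o=np.int32([u[0]-w[0],u[1]-w[1]]); o=np.clip(o,0,[640-2*w[0],480-2*w[1]]); k=400/(2*w[0])
    im=cv2.resize(d['image'][o[1]:o[1]+2*w[1],o[0]:o[0]+2*w[0],::-1],(400,400),interpolation=cv2.INTER_CUBIC)
    box(im,d,c,Rh,(50,24,34),s=k,o=o); out.append(im); print(f,o,k,u)
cv2.imwrite('pics/m2.png',np.hstack(out))
E
```

```text
w2 [214 204] 1.8181818181818181 [324.61846129 314.87661745]
s2 [393 199] 2.857142857142857 [463.54536746 269.32180044]
```

View pics/m2.png

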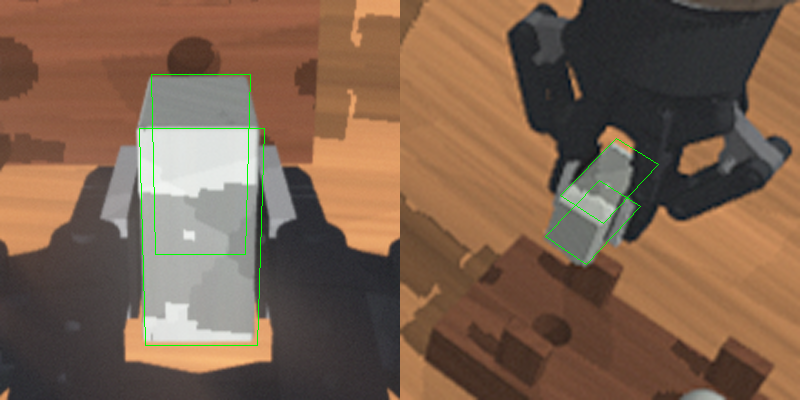

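The overlay fits: the stake is upright and centred on the TCP to about 1 mm. I had misread which rows were the front face. Next I'll move above the rest.

Call:
step_arm(deltas=[0, -1.3, 4, 0.09, 0, 0, 0, -2.7, 8, 0.18, 0, 0, 0, -4, 12, 0.27, 0, 0, 0, -5.3, 16, 0.35, 0, 0, 0, -6.7, 20.2, 0.434, 0, 0])

```text
time_s: 5.8
position: [459.2, -3.9, 148.9]
tool_rot: [[-0.0, 0.939, -0.345], [0.0, -0.345, -0.939], [-1.0, -0.0, -0.0]]
ft_force: [0.3, -0.1, -3.3]
grip_width: 0.276
```

Call:
step_arm(deltas=[1, 0, 0, 0, 0, 0, 2, 0, 0, 0, 0, 0, 3, 0, 0, 0, 0, 0, 3, 0, 0, 0, 0, 0, 3, 0, 0, 0, 0, 0])

```text
time_s: 6.3
position: [460.0, -1.8, 119.0]
tool_rot: [[-0.001, 0.94, -0.341], [0.0, -0.341, -0.94], [-1.0, -0.001, 0.0]]
ft_force: [0.2, 0.3, -3.7]
grip_width: 0.273
```

```bash
python3 - <<'E'
from h import *
d=snap('wrist','w3');snap('scene','s3')
s=monitor.get_state();p=s['position'];R=np.array(s['tool_rot'])
plan((459.5,-3,53),-110)
Rh=np.c_[R[:,1],R[:,2],[0,0,1]]
y=np.radians(-20.2);Rr=np.array([[np.cos(y),-np.sin(y),0],[np.sin(y),np.cos(y),0],[0,0,1]])
out=[]
for f in('w3','s3','top3'):
    if f=='top3': snap('top',f)
    d=load(f); u=proj(d,(459.5,-3,45)); w=110 if f=='w3' else 40
    o=np.clip(np.int32(u-w),0,[640-2*w,480-2*w]); k=260/(2*w)*1.0
    k=266/(2*w)
    im=cv2.resize(d['image'][o[1]:o[1]+2*w,o[0]:o[0]+2*w,::-1],(266,266),interpolation=cv2.INTER_CUBIC); im=cv2.resize(im,(266,266))
    box(im,d,p+[0,0,3.4],Rh,(50,24,34),s=k,o=o)
    box(im,d,(459.5,-3,18),Rr,(44,44,36),(255,0,255),s=k,o=o); out.append(im); print(f,o,k)
cv2.imwrite('pics/m3.png',cv2.resize(np.hstack(out),None,fx=1,fy=1))
E
```

```text
[ 6.657 -0.042  0.109] [ 0.0011 -0.0001 -0.0002] t 6.4 [460.3  -2.1 119.6]
w3 [215 143] 1.209090909090909
s3 [335 183] 3.325
top3 [256 255] 3.325
```

View pics/m3.png

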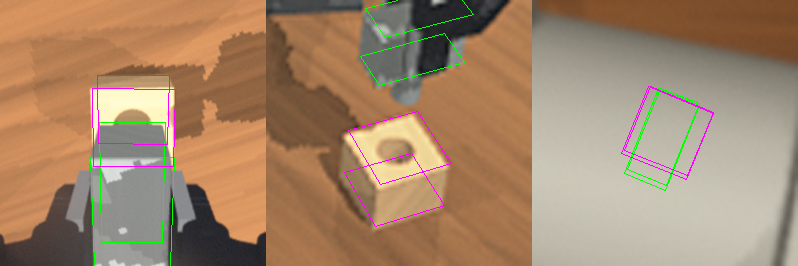

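The overlays agree with the rest block within about 1–2 mm in both views. The stake is centred over the hole, so I'll go down.

Call:
step_arm(deltas=[1.5, 0, 0.1, 0, 0, 0, 3, 0, 0.1, 0, 0, 0, 4, 0, 0.1, 0, 0, 0, 4.3, 0, 0.1, 0, 0, 0, 4.3, 0, 0.1, 0, 0, 0])

```text
time_s: 6.95
position: [459.7, -3.5, 76.3]
tool_rot: [[-0.0, 0.94, -0.342], [0.0, -0.342, -0.94], [-1.0, -0.0, -0.0]]
ft_force: [1.2, -0.4, -4.5]
grip_width: 0.277
```

Call:
step_arm(deltas=[0.2, 0, 0, 0, 0, 0, 0.4, 0, 0, 0, 0, 0, 0.6, 0, 0, 0, 0, 0, 0.8, 0, 0, 0, 0, 0, 0.8, 0, 0, 0, 0, 0])

```text
time_s: 7.45
position: [459.5, -3.6, 68.1]
tool_rot: [[-0.0, 0.94, -0.342], [0.0, -0.342, -0.94], [-1.0, -0.0, -0.0]]
ft_force: [0.4, -0.2, -4.5]
grip_width: 0.271
```

Call:
step_arm(deltas=[0.4, 0, 0, 0, 0, 0, 0.8, 0, 0, 0, 0, 0, 1.2, 0, 0, 0, 0, 0, 1.5, 0, 0, 0, 0, 0, 1.6, 0, 0, 0, 0, 0])

```text
time_s: 7.95
position: [459.4, -3.6, 51.8]
tool_rot: [[-0.001, 0.94, -0.342], [0.0, -0.342, -0.94], [-1.0, -0.001, 0.0]]
ft_force: [0.3, -0.6, -3.6]
grip_width: 0.275
```

Call:
step_arm(deltas=[0.1, 0, 0, 0, 0, 0, 0.2, 0, 0, 0, 0, 0, 0.2, 0, 0, 0, 0, 0])

```text
time_s: 8.25
position: [459.6, -3.6, 50.3]
tool_rot: [[-0.0, 0.94, -0.342], [0.0, -0.342, -0.94], [-1.0, -0.0, -0.0]]
ft_force: [-0.1, 0.5, -4.4]
grip_width: 0.277
```

Call:
step_arm(deltas=[0.05, 0, 0, 0, 0, 0, 0.1, 0, 0, 0, 0, 0, 0.1, 0, 0, 0, 0, 0])

```text
time_s: 8.55
position: [459.7, -3.6, 49.6]
tool_rot: [[0.0, 0.94, -0.342], [0.0, -0.342, -0.94], [-1.0, 0.0, -0.0]]
ft_force: [-3.2, 1.4, 2.1]
grip_width: 0.273
```

Call:
step_arm(deltas=[0, 0, 0, 0, 0, 0, 0, 0, 0, 0, 0, 0, 0, 0, 0, 0, 0, 0, 0, 0, 0, 0, 0, 0], hand=0.3)

```text
time_s: 8.95
position: [459.7, -3.6, 49.4]
tool_rot: [[0.0, 0.94, -0.342], [0.0, -0.342, -0.94], [-1.0, 0.0, -0.0]]
ft_force: [0.1, -0.4, -0.2]
grip_width: 0.653
```

Call:
step_arm(deltas=[-1, 0, 0, 0, 0, 0, -3, 0, 0, 0, 0, 0, -5, 0, 0, 0, 0, 0, -7, 0, 0, 0, 0, 0, -9, 0, 0, 0, 0, 0])

```text
time_s: 9.45
position: [459.6, -3.6, 140.9]
tool_rot: [[0.001, 0.94, -0.342], [-0.0, -0.342, -0.94], [-1.0, 0.0, -0.0]]
ft_force: [-0.3, -0.5, 0.5]
grip_width: 0.652
```

Call:
step_arm(deltas=[0, 0, 0, -0.15, 0, 0, 0, 0, 0, -0.3, 0, 0, 0, 0, 0, -0.45, 0, 0, 0, 0, 0, -0.6, 0, 0, 0, 0, 0, -0.75, 0, 0], hand=1)

```text
time_s: 9.95
position: [459.7, -3.6, 140.1]
tool_rot: [[0.001, 0.918, 0.396], [-0.0, 0.396, -0.918], [-1.0, 0.001, 0.0]]
ft_force: [-0.2, 0.2, -0.5]
grip_width: 1.0
```

Call:
step_arm(deltas=[0, 0, 0, -0.15, 0, 0, 0, 0, 0, -0.3, 0, 0, 0, 0, 0, -0.45, 0, 0, 0, 0, 0, -0.6, 0, 0, 0, 0, 0, -0.75, 0, 0])

```text
time_s: 10.45
position: [459.7, -3.6, 140.1]
tool_rot: [[0.001, 0.402, 0.916], [0.0, 0.916, -0.402], [-1.0, 0.0, 0.0]]
ft_force: [0.0, 0.2, 0.4]
grip_width: 1.003
```

Call:
step_arm(deltas=[0, 0, 0, -0.07, 0, 0, 0, 0, 0, -0.07, 0, 0])

```text
time_s: 10.65
position: [459.7, -3.6, 140.0]
tool_rot: [[0.001, 0.342, 0.94], [0.0, 0.94, -0.342], [-1.0, 0.0, 0.001]]
ft_force: [0.1, 0.9, -0.1]
grip_width: 0.999
```

```bash
python3 - <<'E'
from h import *
snap('wrist','w4');snap('scene','s4')
plan((459.6,-3.6,52),-20)
y=np.radians(-20.2);Rr=np.array([[np.cos(y),-np.sin(y),0],[np.sin(y),np.cos(y),0],[0,0,1]])
out=[]
for f,w in(('w4',130),('s4',40)):
    d=load(f); u=proj(d,(459.5,-3.6,53)); print(u)
    o=np.clip(np.int32(u-w),0,[640-2*w,480-2*w]); k=400/(2*w)
    im=cv2.resize(d['image'][o[1]:o[1]+2*w,o[0]:o[0]+2*w,::-1],(400,400),interpolation=cv2.INTER_CUBIC)
    box(im,d,(459.5,-3.6,53),Rr,(50,24,34),s=k,o=o); out.append(im); print(f,o,k)
cv2.imwrite('pics/m4.png',np.hstack(out))
E
```

```text
[ 8.778e+00 -2.000e-03 -1.300e-02] [-0.0034  0.0004 -0.0002] t 10.75 [459.7  -3.6 139.8]
[323.49235571 249.65119545]
w4 [193 119] 1.5384615384615385
[375.81753945 220.84330771]
s4 [335 180] 5.0
```

View pics/m4.png

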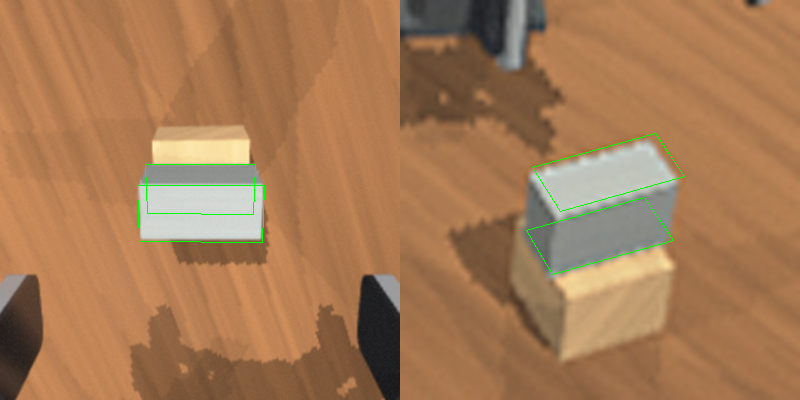

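The stake stands upright and square in the rest, and the wrist overlay matches. Now I'll regrasp it by its ends.

Call:
step_arm(deltas=[2.5, 0, 0, 0, 0, 0, 5, 0, 0, 0, 0, 0, 7, 0, 0, 0, 0, 0, 8, 0, 0, 0, 0, 0, 8.8, 0, 0, 0, 0, 0])

```text
time_s: 11.25
position: [459.7, -3.6, 51.0]
tool_rot: [[-0.0, 0.344, 0.939], [0.0, 0.939, -0.344], [-1.0, 0.0, -0.0]]
ft_force: [-0.0, -0.4, 0.5]
grip_width: 1.001
```

Call:
step_arm(deltas=[0, 0, 0, 0, 0, 0, 0, 0, 0, 0, 0, 0])

```text
time_s: 11.45
position: [460.0, -3.7, 52.0]
tool_rot: [[0.001, 0.343, 0.939], [-0.0, 0.939, -0.343], [-1.0, 0.0, 0.001]]
ft_force: [-0.0, -0.3, 0.6]
grip_width: 0.997
```

Call:
step_arm(deltas=[0, 0, 0, 0, 0, 0, 0, 0, 0, 0, 0, 0, 0, 0, 0, 0, 0, 0, 0, 0, 0, 0, 0, 0, 0, 0, 0, 0, 0, 0], hand=-1, force=70)

```text
time_s: 11.95
position: [460.0, -3.7, 52.1]
tool_rot: [[0.001, 0.343, 0.939], [-0.0, 0.939, -0.343], [-1.0, 0.0, 0.001]]
ft_force: [-3.6, -0.4, 10.0]
grip_width: 0.572
```

Call:
step_arm(deltas=[0, 0, 0, 0, 0, 0, 0, 0, 0, 0, 0, 0])

```text
time_s: 12.15
position: [459.9, -3.7, 52.1]
tool_rot: [[0.001, 0.343, 0.939], [-0.0, 0.939, -0.343], [-1.0, 0.0, 0.001]]
ft_force: [-3.2, -0.3, 11.6]
grip_width: 0.568
```

Call:
step_arm(deltas=[-1, 0, 0, 0, 0, 0, -3, 0, 0, 0, 0, 0, -5, 0, 0, 0, 0, 0, -7.5, 0, 0, 0, 0, 0, -10, 0, 0, 0, 0, 0])

```text
time_s: 12.65
position: [459.3, -3.6, 152.6]
tool_rot: [[-0.0, 0.343, 0.939], [0.0, 0.939, -0.343], [-1.0, 0.0, -0.0]]
ft_force: [1.3, -0.1, -3.9]
grip_width: 0.568
```

```bash
python3 - <<'E'
from h import *
plan((509.7,-254.7,150),-29.5); print(monitor.get_state()['ft_force'])
E
```

```text
[  0.256 -21.864  13.348] [ 0.1649 -0.0004  0.    ] t 12.65 [459.3  -3.6 152.6]
[ 1.32093792 -0.12438895 -3.90011493]
```

Call:
step_arm(deltas=[0, -3.5, 2.1, 0, 0, 0, 0, -7, 4.3, 0, 0, 0, 0, -10.5, 6.4, 0, 0, 0, 0, -14, 8.5, 0, 0, 0, 0, -14, 8.5, 0, 0, 0])

```text
time_s: 13.15
position: [491.7, -168.2, 151.4]
tool_rot: [[-0.0, 0.346, 0.938], [-0.001, 0.938, -0.346], [-1.0, -0.001, 0.0]]
ft_force: [0.1, 1.1, -3.9]
grip_width: 0.57
```

Call:
step_arm(deltas=[0, -2.4, 1.4, 0.05, 0, 0, 0, -4.8, 2.9, 0.1, 0, 0, 0, -7, 4.3, 0.15, 0, 0, 0, -7.8, 4.8, 0.165, 0, 0, 0, -7.8, 4.8, 0.165, 0, 0])

```text
time_s: 13.65
position: [509.7, -254.5, 151.2]
tool_rot: [[-0.001, 0.493, 0.87], [0.0, 0.87, -0.493], [-1.0, 0.0, -0.001]]
ft_force: [0.2, 0.7, -3.6]
grip_width: 0.573
```

```bash
python3 - <<'E'
from h import *
snap('wrist','w5');snap('scene','s5')
plan((509.7,-254.7,150),-29.5)
s=monitor.get_state();p=s['position'];R=np.array(s['tool_rot'])
y=np.radians(-29.5);Rr=np.array([[np.cos(y),-np.sin(y),0],[np.sin(y),np.cos(y),0],[0,0,1]])
H=np.array((509.7,-254.7,0))
out=[]
for f,w in(('w5',130),('s5',55)):
    d=load(f); u=proj(d,H+[0,0,60])
    o=np.clip(np.int32(u-w),0,[640-2*w,480-2*w]); k=400/(2*w)
    im=cv2.resize(d['image'][o[1]:o[1]+2*w,o[0]:o[0]+2*w,::-1],(400,400),interpolation=cv2.INTER_CUBIC)
    im=cv2.convertScaleAbs(im,alpha=1.5,beta=15)
    box(im,d,p+[0,0,.9],np.c_[R[:,2],-R[:,1],[0,0,1]],(50,24,34),s=k,o=o)
    for e in(-1,1): box(im,d,H+Rr@[0,e*21,61],Rr,(30,10,46),(255,0,255),s=k,o=o)
    box(im,d,H+[0,0,5],Rr,(114,60,10),(255,255,0),s=k,o=o)
    out.append(im); print(f,o,k)
cv2.imwrite('pics/m5.png',np.hstack(out))
E
```

```text
[ 0.131 -0.127  0.082] [ 0.0008 -0.0007 -0.0004] t 13.75 [ 509.6 -253.2  151.3]
w5 [194 117] 1.5384615384615385
s5 [217 108] 3.6363636363636362
```

View pics/m5.png

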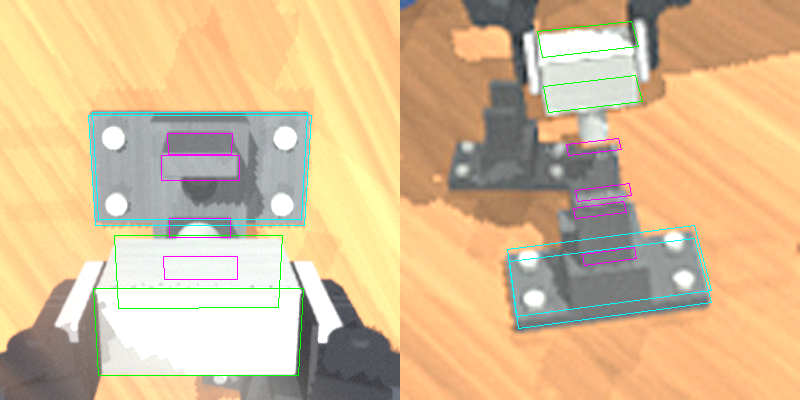

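Both overlays fit the big holder to within about 1–2 mm. In the wrist crop the bolts are at (114,138), (116,205), (286,137) and (285,204).

```bash
python3 - <<'E'
from h import *
d=load('w5'); b=[ray(d,(194+u/1.5385,117+v/1.5385),13) for u,v in((114,138),(116,205),(286,137),(285,204))]
print(np.mean(b,0),np.degrees(np.arctan2(*(b[2]-b[0])[1::-1])),np.degrees(np.arctan2(*(b[3]-b[1])[1::-1])))
plan((509.7,-254.7,82),-29.5)
E
```

```text
[ 510.34211443 -253.81618794   13.        ] -29.284877496456954 -29.258794478976792
[ 6.931 -0.13   0.087] [ 0.0008 -0.0007 -0.0004] t 13.75 [ 509.6 -253.2  151.3]
```

Call:
step_arm(deltas=[2, 0, 0, 0, 0, 0, 4, 0, 0, 0, 0, 0, 5.5, 0, 0, 0, 0, 0, 6.5, 0, 0, 0, 0, 0, 6.9, 0, 0, 0, 0, 0])

```text
time_s: 14.25
position: [509.6, -253.4, 81.5]
tool_rot: [[-0.001, 0.492, 0.871], [0.001, 0.871, -0.492], [-1.0, 0.0, -0.001]]
ft_force: [0.0, 0.0, -4.0]
grip_width: 0.568
```

Call:
step_arm(deltas=[0, 0, 0, 0, 0, 0, 0, 0, 0, 0, 0, 0, 0, 0, 0, 0, 0, 0])

```text
time_s: 14.55
position: [510.1, -254.2, 83.0]
tool_rot: [[0.001, 0.493, 0.87], [-0.001, 0.87, -0.493], [-1.0, -0.0, 0.001]]
ft_force: [-1.0, -1.6, -4.4]
grip_width: 0.568
```

Call:
step_arm(deltas=[0.1, 0, 0, 0, 0, 0, 0.2, 0, 0, 0, 0, 0, 0.3, 0, 0, 0, 0, 0])

```text
time_s: 14.85
position: [509.8, -254.0, 79.3]
tool_rot: [[0.0, 0.493, 0.87], [0.0, 0.87, -0.493], [-1.0, 0.0, 0.0]]
ft_force: [-0.6, -0.1, -4.3]
grip_width: 0.569
```

Call:
step_arm(deltas=[0.05, 0, 0, 0, 0, 0, 0.1, 0, 0, 0, 0, 0, 0.15, 0, 0, 0, 0, 0, 0.2, 0, 0, 0, 0, 0, 0.2, 0, 0, 0, 0, 0])

```text
time_s: 15.35
position: [509.8, -254.0, 77.2]
tool_rot: [[-0.0, 0.493, 0.87], [0.0, 0.87, -0.493], [-1.0, 0.0, -0.0]]
ft_force: [-1.0, 0.3, -3.0]
grip_width: 0.57
```

Call:
step_arm(deltas=[0.05, 0, 0, 0, 0, 0, 0.1, 0, 0, 0, 0, 0, 0.1, 0, 0, 0, 0, 0])

```text
time_s: 15.65
position: [509.8, -254.0, 76.2]
tool_rot: [[-0.0, 0.493, 0.87], [0.0, 0.87, -0.493], [-1.0, 0.0, -0.0]]
ft_force: [-0.0, 0.5, -4.1]
grip_width: 0.571
```

Call:
step_arm(deltas=[0.05, 0, 0, 0, 0, 0, 0.1, 0, 0, 0, 0, 0, 0.15, 0, 0, 0, 0, 0])

```text
time_s: 15.95
position: [509.8, -254.0, 74.7]
tool_rot: [[-0.0, 0.493, 0.87], [0.0, 0.87, -0.493], [-1.0, 0.0, -0.0]]
ft_force: [0.7, -0.6, -4.3]
grip_width: 0.569
```

Call:
step_arm(deltas=[0.05, 0, 0, 0, 0, 0, 0.1, 0, 0, 0, 0, 0, 0.15, 0, 0, 0, 0, 0])

```text
time_s: 16.25
position: [509.8, -254.0, 73.2]
tool_rot: [[-0.0, 0.493, 0.87], [0.0, 0.87, -0.493], [-1.0, 0.0, -0.0]]
ft_force: [0.7, 0.4, -4.8]
grip_width: 0.571
```

There's no contact 5 mm below the mouth, so the shank appears to have entered directly. I'll carry on in steps and watch the force.

Call:
step_arm(deltas=[0.1, 0, 0, 0, 0, 0, 0.2, 0, 0, 0, 0, 0, 0.3, 0, 0, 0, 0, 0, 0.4, 0, 0, 0, 0, 0, 0.5, 0, 0, 0, 0, 0])

```text
time_s: 16.75
position: [509.8, -254.0, 68.2]
tool_rot: [[-0.0, 0.493, 0.87], [0.0, 0.87, -0.493], [-1.0, 0.0, -0.0]]
ft_force: [-0.8, -0.3, -3.7]
grip_width: 0.571
```

Call:
step_arm(deltas=[0.1, 0, 0, 0, 0, 0, 0.2, 0, 0, 0, 0, 0, 0.3, 0, 0, 0, 0, 0, 0.4, 0, 0, 0, 0, 0, 0.5, 0, 0, 0, 0, 0])

```text
time_s: 17.25
position: [509.9, -254.0, 63.2]
tool_rot: [[0.0, 0.493, 0.87], [0.0, 0.87, -0.493], [-1.0, 0.0, -0.0]]
ft_force: [-0.4, 0.0, -3.6]
grip_width: 0.568
```

Call:
step_arm(deltas=[0.1, 0, 0, 0, 0, 0, 0.2, 0, 0, 0, 0, 0, 0.3, 0, 0, 0, 0, 0, 0.4, 0, 0, 0, 0, 0, 0.5, 0, 0, 0, 0, 0])

```text
time_s: 17.75
position: [509.8, -254.0, 58.2]
tool_rot: [[-0.0, 0.492, 0.87], [0.0, 0.87, -0.492], [-1.0, 0.0, -0.0]]
ft_force: [0.7, -1.1, -3.5]
grip_width: 0.571
```

Call:
step_arm(deltas=[0.05, 0, 0, 0, 0, 0, 0.1, 0, 0, 0, 0, 0, 0.2, 0, 0, 0, 0, 0, 0.3, 0, 0, 0, 0, 0, 0.3, 0, 0, 0, 0, 0])

```text
time_s: 18.25
position: [509.8, -254.0, 55.1]
tool_rot: [[-0.0, 0.493, 0.87], [0.0, 0.87, -0.493], [-1.0, 0.0, -0.0]]
ft_force: [0.7, -0.6, -5.3]
grip_width: 0.567
```

Call:
step_arm(deltas=[0.05, 0, 0, 0, 0, 0, 0.1, 0, 0, 0, 0, 0, 0.15, 0, 0, 0, 0, 0])

```text
time_s: 18.55
position: [509.8, -254.0, 54.1]
tool_rot: [[0.0, 0.493, 0.87], [0.0, 0.87, -0.493], [-1.0, 0.0, -0.0]]
ft_force: [-4.9, 2.4, 9.8]
grip_width: 0.572
```

Contact at TCP z ≈ 54, which is the height predicted for home. I'll press a little more, let go and back away.

Call:
step_arm(deltas=[0.05, 0, 0, 0, 0, 0, 0.05, 0, 0, 0, 0, 0])

```text
time_s: 18.75
position: [509.9, -254.0, 54.2]
tool_rot: [[0.0, 0.492, 0.87], [-0.0, 0.87, -0.492], [-1.0, -0.0, 0.0]]
ft_force: [-5.3, 2.7, 10.0]
grip_width: 0.57
```

Call:
step_arm(deltas=[0, 0, 0, 0, 0, 0, 0, 0, 0, 0, 0, 0, 0, 0, 0, 0, 0, 0, 0, 0, 0, 0, 0, 0, 0, 0, 0, 0, 0, 0], hand=0.8)

```text
time_s: 19.25
position: [509.8, -254.0, 53.2]
tool_rot: [[-0.0, 0.493, 0.87], [0.0, 0.87, -0.493], [-1.0, 0.0, -0.0]]
ft_force: [0.2, -0.1, -0.4]
grip_width: 0.899
```

Call:
step_arm(deltas=[-1, 0, 0, 0, 0, 0, -3, 0, 0, 0, 0, 0, -5, 0, 0, 0, 0, 0, -7.5, 0, 0, 0, 0, 0, -10, 0, 0, 0, 0, 0])

```text
time_s: 19.75
position: [509.7, -254.0, 155.0]
tool_rot: [[0.0, 0.493, 0.87], [-0.0, 0.87, -0.493], [-1.0, 0.0, 0.0]]
ft_force: [-0.1, -0.0, -0.8]
grip_width: 0.899
```

Call:
step_arm(deltas=[0, 0, 0, 0, 0, 0, 0, 0, 0, 0, 0, 0, 0, 0, 0, 0, 0, 0])

```text
time_s: 20.05
position: [509.5, -253.8, 152.7]
tool_rot: [[-0.001, 0.493, 0.87], [0.001, 0.87, -0.493], [-1.0, 0.0, -0.001]]
ft_force: [0.4, 0.0, 0.5]
grip_width: 0.897
```

```bash
python3 - <<'E'
from h import *
snap('wrist','w6');snap('scene','s6')
s=monitor.get_state();print(s['position'],s['time_s'],s['ft_force'])
y=np.radians(-29.5);Rr=np.array([[np.cos(y),-np.sin(y),0],[np.sin(y),np.cos(y),0],[0,0,1]])
H=np.array((509.8,-254.,0))
out=[]
for f,w in(('w6',130),('s6',45)):
    d=load(f); u=proj(d,H+[0,0,40])
    o=np.clip(np.int32(u-w),0,[640-2*w,480-2*w]); k=400/(2*w)
    im=cv2.resize(d['image'][o[1]:o[1]+2*w,o[0]:o[0]+2*w,::-1],(400,400),interpolation=cv2.INTER_CUBIC)
    box(im,d,H+[0,0,55],Rr,(50,24,34),s=k,o=o)
    out.append(im)
cv2.imwrite('pics/m6.png',np.hstack(out))
E
```

```text
[ 509.49045536 -253.81186623  152.46684396] 20.15 [ 0.03720418 -0.01484598 -0.02251795]
```

View pics/m6.png

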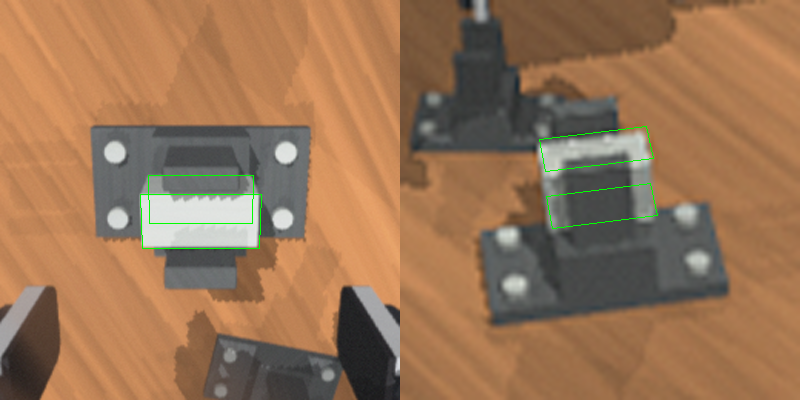

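The head sits square and low between the cheeks, and the home model overlay matches in both views. I'll hand in.

```bash
python3 -c "
from h import *
print(manip.hand_in())"
```

```text
the job is handed in; nothing more can be done
None
```

The flat stake is home in the largest holder's socket and let go, and the job was handed in at about 20 s of the 67 s allowed. No verdict was reported.

- **What I did:** I took the stake across its width from the rack and stood it free in the rest block. I then took it again by its ends and lowered it into the socket. The shank went in on the first try, with no contact on the way down, so no search was needed.
- **Last checks:** Contact came at TCP height 54 mm, the height worked out for fully home, with about 10 N of upward force. After I let go, the model of the stake at home matched the wrist and scene pictures to about 1–2 mm, upright and in line with the holder. The force read zero once the hand was clear.
- **Disagreements:**
  - The scene camera sat about 2 mm off from the wrist view.
  - I misread the head's length once in a wrist picture as 38 mm instead of 50 mm; overlaying the model cleared that up.
- **Left alone:** I did not move or approach the domed stake, hammer or jar, but I took no closing picture to check them.

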